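Tare the dial scale for an empty sorting tray

TASK

Tare the packing bench's dial scale for the empty wooden tray: set the tray (the one with the raised middle board) down gently and upright in the middle of the weighing platform and let go of it. Then turn the dial's bezel by its lugs, either way round, until the wedge-shaped zero mark stands right at the tip of the pointer. Leave the tray on the scale, and leave all the other things on the bench where they are.

Things in the scene. Friction and masses are not known exactly. Their poses are not given: they have to be found in the camera images.
- scale: grey housing of the dial scale, 230 mm (its x) by 410 mm (its y) by 55 mm tall, stands fixed on the table; origin at the centre of its underside, z up. The weighing platform is on its +y half and the round dial lies face up on its -y half, its centre 105 mm from the origin along -y
- pan_top (a point): centre of the top of the weighing platform, a plain steel plate 170 mm (scale x) by 150 mm (scale y), 77 mm above the table when empty; it sinks a few mm on its spring under load
- pan (a joint): how far the platform has sunk under load, m (0 empty, stop at 0.014). About 4 to 8 mm under the tray
- dial_center (a point): on the dial's axis, level with the bezel rim's top (69 mm above the table); axes as scale. The bezel is an aluminium ring of 170 mm diameter with four equal upright lugs, at 45, 135, 225 and 315 degrees from the zero mark; each lug reaches from 72 to 94 mm from the axis, is 12 mm thick and stands 32 mm above the rim (69 to 101 mm above the table)
- bezel (a joint): angle of the dial's bezel, rad, growing clockwise seen from above; no end stops; it stays where it is left (about 2 N at a lug turn it). It carries the lugs and the white dial face with the zero mark; at 0 (or any full turn) the zero mark points from the axis along the scale's +x
- pointer (a joint): angle of the dial's pointer, rad, clockwise seen from above as for the bezel; at 0 (no load) its thin end points along the scale's +x. It turns with the load on the platform, 0.25 rad for each mm of sinking. It lies sunk under the clear cover, level with the rim, inside the bezel
- zero_mark (a point): inner end of the zero mark, 56 mm from the dial's axis; the zero mark is the only black wedge on the white face, its point inwards; the other 39 marks are plain strokes 9 degrees apart
- pointer_tip (a point): tip of the pointer, 56 mm from the dial's axis: the long thin end of the dark steel pointer (the short end carries a round disc)
- tray: the empty wooden tray: 160 mm (its x) by 120 mm (its y), walls 8 mm thick and 45 mm high, a 12 mm thick middle board along its x that parts it in two and stands up to 85 mm above its underside, to carry it by; 0.35 to 0.7 kg; origin at the centre of its underside, z up
- bolt_tray: a wooden tray of the same outside, 160 by 120 by 45 mm, with no middle board and full of bolts, heavy; origin at the centre of its underside; to be left alone
- bottle: tall white bottle, 66 mm diameter, 190 mm tall, beside the dial, on the far or the near side of the scale; origin at its underside; to be left alone
- film_roll: white roll of film standing on end, 80 mm diameter, 150 mm tall, on the far side of the scale; origin at its underside; to be left alone
- can: plain metal can, 74 mm diameter, 100 mm tall, beside the dial on the side where the bottle is not; origin at its underside; to be left alone
- wrench: steel wrench, 160 mm long along its x, lying on the near side of the scale; origin at the middle of its underside; to be left alone
- tape: cardboard-brown roll of tape lying flat, 110 mm outside diameter, 48 mm high; origin at its underside; to be left alone
- carton: small carton, 100 (its x) by 140 by 90 mm tall; origin at its underside; to be left alone
Things that resemble listed ones, but are neither listed nor needed, are in the scene too. What is shaped like the tray but green is not meant.

How it is judged (in metres and radians):
On the way:
1. the empty tray stands upright in the middle of the weighing platform, at rest and let go of (horizontal distance between tray and pan_top below 0.02 m and z of tray in the frame of pan_top between -0.004 and 0.004 m and angle between tray's own z axis and vertical below 0.06 rad and value of joint pan above 0.0025 m and linear speed of tray below 0.02 m/s and contact force between the fingers and tray below 0.1 N), for 0.3 s.
At the end, for the whole second after the job is handed in: the empty tray stands upright (within 3.4 degrees), at rest, on the weighing platform with its centre within 20 mm of the platform's centre, and the tip of the pointer is within 4 mm (about 4 degrees, half a division) of the zero mark, with the bezel at rest (all of step 1 and horizontal distance between zero_mark and pointer_tip below 0.004 m and velocity of joint bezel between -0.02 and 0.02 rad/s); the robot touches nothing.
It fails at once if one of the other loose things (tray of bolts, bottle, film roll, can, wrench, tape roll, carton) is moved by more than 20 mm (distance of any of bolt_tray, bottle, film_roll, can, wrench, tape, carton from where it was at the start of the episode above 0.02 m).
It fails at once if the tray is dropped or slammed on the scale, or the platform is struck (it sinks faster than 0.2 m/s) (velocity of joint pan above 0.2 m/s).
It also fails if it takes over 58 s, if anything falls off the work surface, if the arm or the gripper's body presses on something with over 40 N, if the wrist force passes 120 N, or if a joint passes its speed limit or range.

ROBOT

A 6-joint arm with a two-finger parallel gripper is mounted at the origin on the work surface. World frame = base frame: x ahead of the robot, y to its left, z up, the work surface at z = 0. Lengths are in mm, angles in degrees, forces in N, time in s.
With the tool pointing down it reaches from about 325 to 900 mm from the base axis. Payload 3.5 kg.
Tool frame: the origin (TCP) lies midway between the tips of the shut fingers; the grasp point (between the pads) lies 19 mm behind it; z points along the fingers, y is the direction in which the jaws open and shut (so a half turn about z gives the same grasp; the last joint's range is limited). The gripper opens to 85 mm and grips with 20 to 120 N. Pads are 22 mm wide; open, the fingers measure 114 mm over their backs; the gripper's body (76 mm by 85 mm) begins 54 mm behind the grasp point. The pads swing forward as they close: fully open they stand 13 mm farther back than shut.
Start: joints at [-76.112, 15.837, -1.513, 72.651, 0, 84.076], TCP at [211.831, -588.005, 231.313] pointing down, gripper open.
Joint ranges: [-178.77, 178.77], [-48.84, 107.48], [-61.69, 71.31], [-111.58, 123.2], [-90, 87.43], [-180, 180]. Speed limits (degrees/s): [147.25, 147.25, 180, 180, 180, 180].

INTERFACE

Orientations are given as a 3x3 rotation matrix whose columns are the frame's x, y, z axes.
In Python, from workcell import arm gives the robot as it stands.
- The arm moves only by the tool send_rows, never from a script. Its arguments are lists of equal length, an entry for each row: "jaw": the opening, from 0 (shut) to 1 (fully open); "dp": the shift along the world's x, y, z in m, a list of three; "delta_rot": the turn, a rotation vector about the world's x, y, z in degrees, a list of three. A call has 1 to 5 rows; each row is the pose to reach, as a shift and turn from the pose commanded when the call began; what a row does not reach only later rows make up. A row lasts 1/8 s, in which the tool goes at most 62.5 mm and 10.7 degrees, less where a joint would pass 70% of its speed; a pose out of reach is approached as far as the arm can. A call with a gripper value outside its range is refused whole. The fingers move at their own pace and stop on an object; "squeeze" is the grip in N (left out, the last holds). Time passes only in rows, so rows that repeat a pose let the fingers close. It gives the time, the measured TCP pose, the force and the opening at its end, in the units of the state.
- arm.sense(): the state, without advancing time (a new reading comes with each control period).
- arm.grab_frame(name): name is "scene" or "top"; returns a dict with "pixels" (400x640x3 uint8, red, green, blue), "fx", "fy", "cx", "cy" (pixels), "T" (4x4, takes a point from camera to world coordinates). Camera axes: x right, y down, z forward; pixel columns grow to the right and rows downward; lengths in mm; the calibration is good to about 2 mm. A picture is of the moment at which its call begins. There is no depth.
- arm.close_job(): hands the job in, once; it reports no verdict.
Trained networks look in a picture, given as the dict that the camera call returned (one of the last four; its "shot" number tells which), for a name from the list of things; names that differ only in an ending like _2 or _b are one class to them, and where a whole thing is asked for, a point or a joint stands for the part that bears it (a point fixed in the world has none). Each returns a list of dicts, best first, with "score" (0 to 1); they miss things now and then, are a little off and sometimes report something else, mostly with a low value. They report only what shows in the picture. A call takes as long as a camera call. They do not tell look-alikes from the thing itself.
- arm.find_in(picture, thing): "uv" ([column, row] in pixels, amid what is visible of it).
- arm.regions_of(picture, thing): "pixels" (400x640 bool, what is visible of it) and "uv" ([column, row] in pixels, amid what is visible of it).
The state is a dict: "time": time; "q": joint angles; "joint_vel": joint speeds; "joint_efforts": joint torques, N m; "tool_pos": TCP position; "orientation": TCP orientation; "contact_force": force on the tool from outside, world axes, zero at the start; "torque": the same for the moment, N m; "finger_gap": opening from 0.0 (shut) to 1.0 (fully open).
Only numpy, scipy, OpenCV 4.12 (cv2) and the standard library are available. Lean on these libraries where they do the work, as an engineer would, in place of code of your own. Each camera call takes 0.05 s, during which the arm holds its last target. There are 200 camera calls.

## Working session

There is one attempt and no reset: what is moved stays moved. The work goes in short steps, Python scripts to look and compute and a tool call to move; the robot and the scene stay as the last step left them, time stands still between calls to the robot, and variables do not carry over. Pictures are saved under pics/ and viewed, about 8 in all and at most 12, crops included, and the job is handed in when it is done.

Besides the shell and the picture viewer there is one more tool, called by a JSON object that holds its "name" and its "arguments". send_rows: Moves the arm, as the interface text tells. Its arguments: {"type":"object","properties":{"jaw":{"type":"array","items":{"type":"number"}},"dp":{"type":"array","items":{"type":"array","items":{"type":"number"}}},"delta_rot":{"type":"array","items":{"type":"array","items":{"type":"number"}}},"squeeze":{"type":"number"}},"required":["jaw","dp","delta_rot"]}

```bash
mkdir -p pics; ls
cat > h.py <<'E'
import numpy as np, cv2
from workcell import arm
def save(f,n): cv2.imwrite(f'pics/{n}.png',f['pixels'][:,:,::-1])
def ray(f,uv,z):
    T=np.array(f['T']);d=T[:3,:3]@np.array([(uv[0]-f['cx'])/f['fx'],(uv[1]-f['cy'])/f['fy'],1.])
    o=T[:3,3];return o+d*(z-o[2])/d[2]
def proj(f,p):
    T=np.array(f['T']);c=T[:3,:3].T@(np.array(p,float)-T[:3,3]);return np.array([f['fx']*c[0]/c[2]+f['cx'],f['fy']*c[1]/c[2]+f['cy']])
E
python3 - <<'E'
from h import *
s=arm.sense();print(s['time'],s['tool_pos'],np.round(s['orientation'],3).tolist(),s['finger_gap'])
for n in('scene','top'):
    f=arm.grab_frame(n);save(f,n+'0');print(n,np.round(f['T'],3).tolist(),f['fx'])
    for t,z in (('scale',55),('pan_top',77),('dial_center',69),('tray',60),('bolt_tray',45),('bottle',95),('film_roll',75),('can',50),('wrench',5),('tape',24),('carton',45),('zero_mark',67),('pointer_tip',67)):
        print(t,[(np.round(r['uv']).tolist(),round(r['score'],2),np.round(ray(f,r['uv'],z)[:2]).tolist()) for r in arm.find_in(f,t)[:3]])
E
```

```text
pics
0.0 [ 211.63541674 -587.24358056  230.15460364] [[0.941, 0.339, -0.001], [0.339, -0.941, 0.002], [0.0, -0.002, -1.0]] 1.0031342269145553
scene [[-0.633, 0.446, -0.632, 1434.331], [0.774, 0.364, -0.518, 775.39], [-0.001, -0.817, -0.576, 932.85], [0.0, 0.0, 0.0, 1.0]] 463.99456534174936
scale [([318.0, 221.0], 0.56, [587.0, 56.0])]
pan_top [([332.0, 222.0], 0.66, [586.0, 112.0]), ([435.0, 249.0], 0.36, [499.0, 404.0])]
dial_center [([314.0, 219.0], 0.64, [599.0, 51.0])]
tray [([436.0, 250.0], 0.72, [481.0, 400.0]), ([468.0, 212.0], 0.67, [266.0, 393.0])]
bolt_tray []
bottle [([230.0, 213.0], 0.81, [761.0, -140.0])]
film_roll [([277.0, 239.0], 0.59, [742.0, 35.0])]
can [([324.0, 179.0], 0.73, [387.0, -85.0]), ([314.0, 220.0], 0.3, [585.0, 39.0])]
wrench [([208.0, 195.0], 0.74, [668.0, -374.0]), ([382.0, 214.0], 0.41, [376.0, 153.0])]
tape [([207.0, 192.0], 0.62, [675.0, -365.0])]
carton [([386.0, 287.0], 0.9, [676.0, 362.0])]
zero_mark [([436.0, 250.0], 0.69, [491.0, 404.0]), ([281.0, 194.0], 0.59, [565.0, -118.0])]
pointer_tip [([207.0, 196.0], 0.19, [725.0, -294.0])]
top [[-0.03,
[... 388 characters left out ...]
451.0, 356.0]), ([315.0, 168.0], 0.57, [571.0, -7.0])]
bolt_tray [([351.0, 170.0], 0.73, [567.0, -103.0]), ([456.0, 200.0], 0.66, [477.0, -383.0])]
bottle [([367.0, 104.0], 0.64, [734.0, -148.0]), ([276.0, 164.0], 0.51, [577.0, 95.0])]
film_roll [([294.0, 100.0], 0.66, [757.0, 45.0])]
can [([453.0, 202.0], 0.55, [471.0, -374.0])]
wrench [([261.0, 234.0], 0.65, [402.0, 147.0])]
tape [([439.0, 123.0], 0.78, [701.0, -361.0]), ([348.0, 234.0], 0.34, [394.0, -90.0])]
carton [([177.0, 126.0], 0.79, [703.0, 368.0])]
zero_mark [([178.0, 126.0], 0.27, [694.0, 360.0])]
pointer_tip [([356.0, 167.0], 0.68, [570.0, -114.0]), ([354.0, 173.0], 0.55, [556.0, -108.0]), ([176.0, 125.0], 0.49, [700.0, 364.0])]
```

```bash
python3 -c "
import cv2,numpy as np
a=cv2.imread('pics/scene0.png');b=cv2.imread('pics/top0.png')
"
```

```text
(no output)
```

View pics/top0.png

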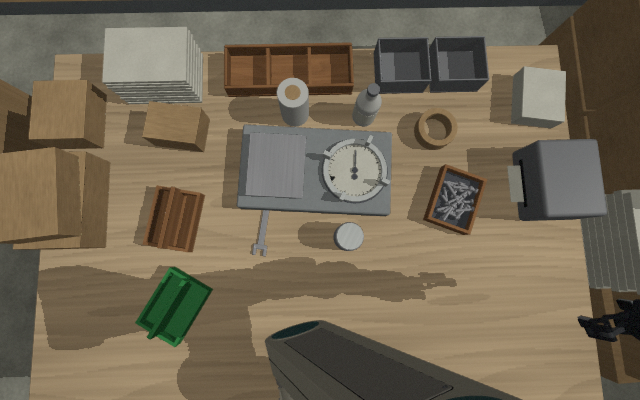

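View pics/scene0.png

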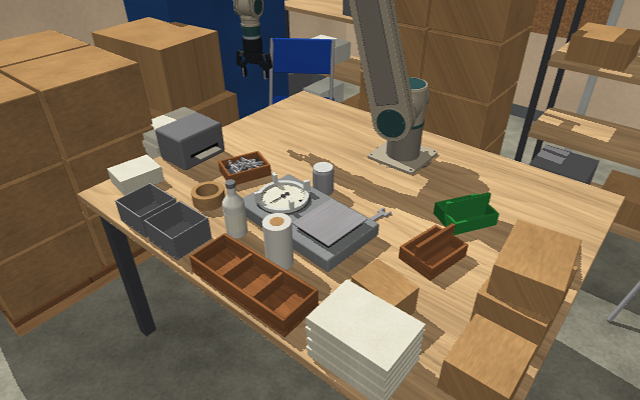

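```bash
cat >> h.py <<'E'
from scipy.optimize import minimize
def boxpts(c,s):
    return np.array([[c[0]+i*s[0]/2,c[1]+j*s[1]/2,c[2]+k*s[2]/2] for i in(-1,1) for j in(-1,1) for k in(-1,1)])
TRAY=[boxpts((0,0,22.5),(160,120,45)),boxpts((0,0,42.5),(160,12,85))]
def place(P,p,z0=0):
    c,s=np.cos(p[2]),np.sin(p[2]);return np.c_[p[0]+c*P[:,0]-s*P[:,1],p[1]+s*P[:,0]+c*P[:,1],P[:,2]+z0]
def sil(f,parts,p,z0=0,S=4):
    m=np.zeros((400*S,640*S),np.uint8)
    for P in parts:
        uv=np.array([proj(f,x) for x in place(P,p,z0)])*S+S/2
        cv2.fillConvexPoly(m,cv2.convexHull(uv.astype(np.int32)).reshape(-1,2),1)
    return cv2.resize(m*255,(640,400),interpolation=cv2.INTER_AREA)/255.
def fit(fm,parts,p0,z0=0):
    def cost(p): return sum(np.abs(sil(f,parts,p*[1,1,.01],z0)-m).sum()/m.sum() for f,m in fm)
    x0=np.array(p0)*[1,1,100];sim=np.array([x0]+[x0+d for d in([12,0,0],[0,12,0],[0,0,10])])
    r=minimize(cost,x0,method='Nelder-Mead',options=dict(initial_simplex=sim,xatol=.1,fatol=1e-4))
    return r.x*[1,1,.01],r.fun
E
python3 - <<'E'
from h import *
F={n:arm.grab_frame(n) for n in('top','scene')}
fs=[];ft=[];f=F['top']
R=arm.regions_of(f,'scale');
for r in R: print('scale',r['score'],r['uv'],r['pixels'].sum())
SC=[boxpts((0,0,27.5),(230,410,55))]
img=f['pixels'].copy()
for nm,F_ in F.items():
  for r in arm.regions_of(F_,'tray'):
    print(nm,'tray',r['score'],r['uv'],r['pixels'].sum())
    e=(175,218) if nm=='top' else (435,250)
    if np.hypot(*(np.array(r['uv'])-e))<20 and not any(a is F_ for a,_ in ft): ft.append((F_,r['pixels'].astype(float)))
for fm in [[a] for a in ft]+[ft]:
  p,c=fit(fm,TRAY,(465,355,-.2));print('tray',p,np.degrees(p[2]),c)
m=max(R,key=lambda r:r['pixels'].sum())['pixels'].astype(float) 
ps,c=fit([(f,m)],SC,(575,5,-.03));print('scale',ps,np.degrees(ps[2]),c)
cv2.imwrite('pics/mask.png',m*255)
# overlay
S=4;x0,y0=130,90;big=cv2.resize(f['pixels'][y0:y0+170,x0:x0+280],None,fx=2.85,fy=2.85,interpolation=cv2.INTER_CUBIC)[:,:,::-1].copy()
def ln(P,col,z0,pp):
    uv=np.array([proj(f,x) for x in place(np.array(P,float),pp)]);uv=((uv+.5-[x0,y0])*2.85).astype(np.int32);cv2.polylines(big,[uv],True,col,1)
def rect(w,h,z,cx=0,cy=0): return [[cx+a*w/2,cy+b*h/2,z] for a,b in((-1,-1),(1,-1),(1,1),(-1,1))]
ln(rect(230,410,55),(0,0,255),0,ps);ln([[85*np.cos(t),-105+85*np.sin(t),69] for t in np.linspace(0,6.28,60)],(255,0,255),0,ps)
ln(rect(170,150,77,0,105),(0,255,0),0,ps)
ln(rect(160,120,45),(255,255,0),0,p);ln(rect(160,12,85),(0,255,255),0,p)
cv2.imwrite('pics/ov.png',big)
E
```

```text
scale 0.61 [315.3, 168.0] 12911
top tray 0.9 [179.6, 217.8] 3114
top tray 0.58 [171.9, 305.4] 3425
scene tray 0.88 [435.0, 250.7] 2370
scene tray 0.69 [469.7, 210.4] 1830
tray [ 4.51419989e+02  3.78051294e+02 -1.95477113e-01] -11.20001355747138 0.019983124913420733
tray [ 4.50756682e+02  3.78824200e+02 -1.98532598e-01] -11.375079936824621 0.0320195251096219
tray [ 4.50671326e+02  3.78670229e+02 -1.97279669e-01] -11.303292401426104 0.05455193903289143
scale [ 5.71983499e+02 -6.38198199e+00 -8.62395115e-02] -4.941160033931561 0.020352610101433494[ WARN:0@9.608] global loadsave.cpp:1063 imwrite_ Unsupported depth image for selected encoder is fallbacked to CV_8U.
```

View pics/ov.png

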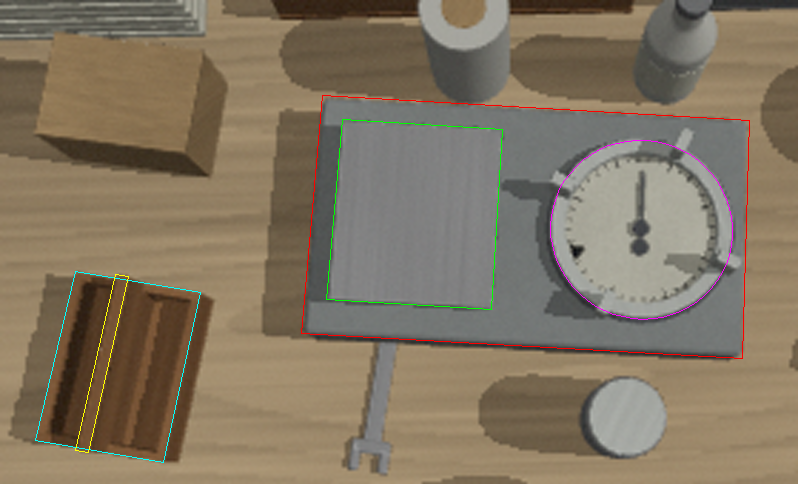

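{"name": "send_rows", "arguments": {"jaw": [1,1,1,1,1], "dp": [[0.04,0.044,0.004],[0.08,0.088,0.008],[0.12,0.132,0.012],[0.16,0.176,0.016],[0.2,0.22,0.02]], "delta_rot": [[0,0,9],[0,0,18],[0,0,27],[0,0,36],[0,0,45]], "squeeze": 50}}

```text
time: 2.28
tool_pos: [413.0, -366.6, 251.7]
orientation: [[0.421, 0.907, 0.001], [0.907, -0.421, -0.001], [-0.0, 0.001, -1.0]]
contact_force: [1.5, -0.6, 0.2]
finger_gap: 0.999
```

{"name": "send_rows", "arguments": {"jaw": [1,1,1,1,1], "dp": [[0.02,0.056,0],[0.04,0.112,0],[0.06,0.168,0],[0.08,0.224,0],[0.1,0.28,0]], "delta_rot": [[0,0,9],[0,0,18],[0,0,27],[0,0,36],[0,0,45]]}}

```text
time: 2.9
tool_pos: [512.3, -86.2, 251.6]
orientation: [[-0.344, 0.939, 0.001], [0.939, 0.344, -0.0], [-0.001, 0.001, -1.0]]
contact_force: [1.6, 0.2, -1.3]
finger_gap: 1.001
```

{"name": "send_rows", "arguments": {"jaw": [1,1,1,1,1], "dp": [[0,0.06,0],[0,0.12,0],[-0.01,0.18,0],[-0.02,0.24,0],[-0.03,0.295,0]], "delta_rot": [[0,0,9],[0,0,18],[0,0,27],[0,0,36],[0,0,45]]}}

```text
time: 3.52
tool_pos: [481.3, 209.1, 251.6]
orientation: [[-0.907, 0.421, 0.001], [0.421, 0.907, 0.0], [-0.001, 0.001, -1.0]]
contact_force: [0.1, 0.2, -0.1]
finger_gap: 1.002
```

{"name": "send_rows", "arguments": {"jaw": [1,1,1,1,1], "dp": [[-0.01,0.057,0],[-0.02,0.114,0],[-0.031,0.1716,-0.02],[-0.031,0.1716,-0.075],[-0.031,0.1716,-0.13]], "delta_rot": [[0,0,5],[0,0,10],[0,0,13.6],[0,0,13.6],[0,0,13.6]]}}

```text
time: 4.15
tool_pos: [451.1, 380.2, 120.7]
orientation: [[-0.98, 0.199, 0.002], [0.199, 0.98, 0.001], [-0.002, 0.002, -1.0]]
contact_force: [1.3, 0.1, 0.1]
finger_gap: 0.998
```

{"name": "send_rows", "arguments": {"jaw": [1,1,0,0,0], "dp": [[0,0,-0.04],[0,0,-0.069],[0,0,-0.069],[0,0,-0.069],[0,0,-0.069]], "delta_rot": [[0,0,0],[0,0,0],[0,0,0],[0,0,0],[0,0,0]]}}

```text
time: 4.78
tool_pos: [452.4, 379.6, 54.4]
orientation: [[-0.98, 0.201, 0.003], [0.201, 0.98, 0.002], [-0.003, 0.003, -1.0]]
contact_force: [0.2, 0.3, -0.1]
finger_gap: 0.379
```

{"name": "send_rows", "arguments": {"jaw": [0,0,0,0], "dp": [[0,0,0],[0,0,0],[0,0,0],[0,0,0]], "delta_rot": [[0,0,0],[0,0,0],[0,0,0],[0,0,0]]}}

```text
time: 5.28
tool_pos: [451.9, 379.1, 53.9]
orientation: [[-0.98, 0.201, 0.002], [0.201, 0.98, 0.001], [-0.002, 0.002, -1.0]]
contact_force: [0.0, -1.2, 6.2]
finger_gap: 0.137
```

{"name": "send_rows", "arguments": {"jaw": [0,0,0,0,0], "dp": [[0,0,0.01],[0,0,0.035],[0,0,0.065],[0,0,0.095],[0,0,0.12]], "delta_rot": [[0,0,0],[0,0,0],[0,0,0],[0,0,0],[0,0,0]]}}

```text
time: 5.9
tool_pos: [450.0, 378.1, 172.6]
orientation: [[-0.98, 0.201, -0.002], [0.201, 0.98, -0.001], [0.001, -0.001, -1.0]]
contact_force: [1.1, -0.5, -4.8]
finger_gap: 0.134
```

Run:
```python
from h import *
f=arm.grab_frame('scene');save(f,'lift');s=arm.sense();print(s['finger_gap'],s['contact_force'],s['torque'])
```

```text
0.1307460305822015 [ 1.73014039  0.62533038 -1.27524333] [-0.00513906 -0.09078279  0.07137229]
```

View pics/lift.png

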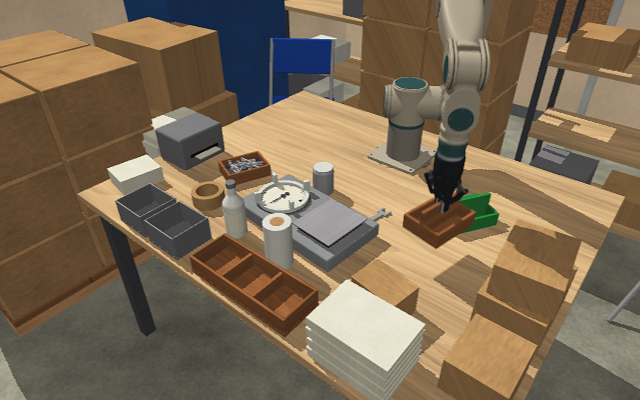

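The tray, at pixel (440,220), is held level by its board and clear of the table. Next I'll carry it to the platform.

{"name": "send_rows", "arguments": {"jaw": [0,0,0,0,0], "dp": [[0.01,-0.022,0],[0.03,-0.065,0],[0.05,-0.108,0],[0.07,-0.151,0],[0.09,-0.194,0]], "delta_rot": [[0,0,1],[0,0,2],[0,0,3],[0,0,4],[0,0,5]]}}

```text
time: 6.58
tool_pos: [540.1, 183.0, 170.8]
orientation: [[-0.993, 0.114, -0.003], [0.114, 0.993, -0.0], [0.003, -0.001, -1.0]]
contact_force: [0.1, 0.6, -5.5]
finger_gap: 0.132
```

{"name": "send_rows", "arguments": {"jaw": [0,0,0,0,0], "dp": [[0.018,-0.038,0],[0.032,-0.068,0],[0.0402,-0.0864,0],[0.0402,-0.0864,0],[0.0402,-0.0864,-0.01]], "delta_rot": [[0,0,1],[0,0,1.4],[0,0,1.4],[0,0,1.4],[0,0,1.4]]}}

```text
time: 7.2
tool_pos: [581.1, 99.0, 162.4]
orientation: [[-0.996, 0.09, 0.001], [0.09, 0.996, 0.001], [-0.001, 0.001, -1.0]]
contact_force: [-0.5, 0.4, -4.7]
finger_gap: 0.132
```

Run:
```python
from h import *
s=arm.sense();print(s['time'],s['tool_pos'],s['contact_force'])
fm=[]
for n in('top','scene'):
    f=arm.grab_frame(n);save(f,n+'1')
    R=arm.regions_of(f,'tray');e=proj(f,(581,98,140))
    for r in R:
        print(n,r['score'],r['uv'],e,r['pixels'].sum())
z0=arm.sense()['tool_pos'][2]-54
f=arm.grab_frame('scene');e=proj(f,(581,98,z0+30))
R=[r for r in arm.regions_of(f,'tray') if np.hypot(*(np.array(r['uv'])-e))<25]
if R: p,c=fit([(f,R[0]['pixels'].astype(float))],TRAY,(581,98,-.086),z0);print(p,c,z0)
```

```text
7.2 [581.13559641  99.03875198 162.37228368] [-0.45606953  0.36220904 -4.69913398]
top 0.73 [293.4, 163.7] [273.12158909 158.75292698] 834
top 0.66 [158.7, 309.6] [273.12158909 158.75292698] 1426
scene 0.68 [330.8, 207.4] [329.93603043 202.64416867] 2020
scene 0.57 [467.4, 210.3] [329.93603043 202.64416867] 1866
scene 0.45 [309.7, 226.0] [329.93603043 202.64416867] 4949
scene 0.42 [335.3, 228.9] [329.93603043 202.64416867] 849
[ 5.78456811e+02  1.01167206e+02 -1.02822488e-01] 0.13381996521342415 107.43413876705935
```

{"name": "send_rows", "arguments": {"jaw": [0,0,0,0,0], "dp": [[0,0,-0.008],[0,0,-0.016],[0,0,-0.022],[0,0,-0.025],[0,0,-0.028]], "delta_rot": [[0,0,0],[0,0,0],[0,0,0],[0,0,0],[0,0,0]]}}

```text
time: 8.12
tool_pos: [581.1, 98.2, 134.1]
orientation: [[-0.996, 0.09, 0.0], [0.09, 0.996, -0.0], [-0.0, 0.0, -1.0]]
contact_force: [-0.2, 0.6, -4.5]
finger_gap: 0.131
```

{"name": "send_rows", "arguments": {"jaw": [0,0,0,0], "dp": [[0,0,-0.002],[0,0,-0.004],[0,0,-0.006],[0,0,-0.006]], "delta_rot": [[0,0,0],[0,0,0],[0,0,0],[0,0,0]]}}

```text
time: 8.62
tool_pos: [581.2, 98.2, 128.6]
orientation: [[-0.996, 0.09, 0.0], [0.09, 0.996, -0.0], [-0.0, 0.0, -1.0]]
contact_force: [-1.1, -0.6, -2.6]
finger_gap: 0.126
```

{"name": "send_rows", "arguments": {"jaw": [0,0,0,0], "dp": [[0,0,-0.001],[0,0,-0.002],[0,0,-0.003],[0,0,-0.003]], "delta_rot": [[0,0,0],[0,0,0],[0,0,0],[0,0,0]]}}

```text
time: 9.12
tool_pos: [581.2, 98.2, 125.6]
orientation: [[-0.996, 0.09, 0.0], [0.09, 0.996, -0.0], [-0.0, -0.0, -1.0]]
contact_force: [-1.6, -0.7, -0.0]
finger_gap: 0.13
```

{"name": "send_rows", "arguments": {"jaw": [0.2,0.3,0.5,0.7,1], "dp": [[0,0,0],[0,0,0],[0,0,0],[0,0,0],[0,0,0]], "delta_rot": [[0,0,0],[0,0,0],[0,0,0],[0,0,0],[0,0,0]]}}

```text
time: 9.75
tool_pos: [581.1, 98.2, 125.3]
orientation: [[-0.996, 0.09, 0.0], [0.09, 0.996, -0.0], [-0.0, 0.0, -1.0]]
contact_force: [0.9, -0.5, -0.4]
finger_gap: 0.886
```

{"name": "send_rows", "arguments": {"jaw": [1,1,1,1,1], "dp": [[0,0,0],[0,0,0.03],[0,0,0.08],[-0.05,0,0.12],[-0.1,0,0.13]], "delta_rot": [[0,0,0],[0,0,0],[0,0,0],[0,0,0],[0,0,0]]}}

```text
time: 10.38
tool_pos: [482.4, 98.3, 258.7]
orientation: [[-0.996, 0.091, 0.006], [0.091, 0.996, 0.0], [-0.006, 0.001, -1.0]]
contact_force: [-0.7, -0.3, 0.5]
finger_gap: 1.004
```

Run:
```python
from h import *
f=arm.grab_frame('top');save(f,'top2');s=arm.sense();print(s['time'],s['tool_pos'],s['q'])
ps=(572,-6.4,-.0862)
x0,y0=235,110;k=4.7
big=cv2.resize(f['pixels'][y0:y0+120,x0:x0+170],None,fx=k,fy=k,interpolation=cv2.INTER_CUBIC)[:,:,::-1].copy()
cv2.imwrite('pics/d2.png',big)
# unwrap the dial: image in scale axes, top view of plane z=69; px = 4/mm
c,s_=np.cos(ps[2]),np.sin(ps[2])
src=[];dst=[]
for a,b in((-90,-90),(90,-90),(90,90),(-90,90)):
    w=place(np.array([[a,-105+b,69.]]),ps)[0];src.append(proj(f,w));dst.append([(90-b)*2.2,(90-a)*2.2])
H=cv2.getPerspectiveTransform(np.float32(src),np.float32(dst))
d=cv2.warpPerspective(f['pixels'],H,(396,396),flags=cv2.INTER_CUBIC)[:,:,::-1]
pad=np.zeros((564,396,3),np.uint8);pad[:396]=d
out=np.hstack([d,cv2.resize(big[:,:],(int(big.shape[1]*396/564),396))]);cv2.imwrite('pics/d2.png',out);print(out.shape)
```

```text
10.425 [474.13622223  98.40668798 258.09180198] [ 4.05746823e+00  7.67916579e-01 -1.58520214e+01  7.35463224e+01
  2.19543246e-02  9.19734473e+00]
(396, 957, 3)
```

View pics/d2.png

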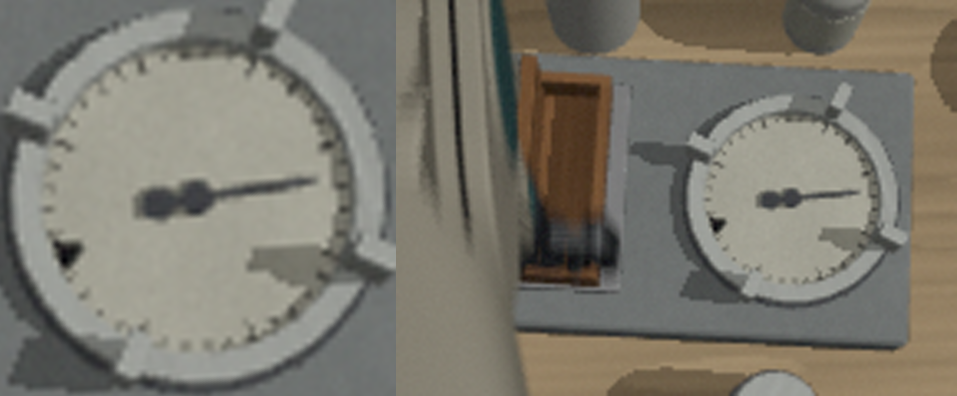

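{"name": "send_rows", "arguments": {"jaw": [1,1,1,1,1], "dp": [[0.01,-0.01,0],[0.02,-0.02,0],[0.03,-0.03,0],[0.04,-0.04,0],[0.05,-0.05,0]], "delta_rot": [[0,0,-10],[0,0,-20],[0,0,-30],[0,0,-40],[0,0,-50]], "squeeze": 20}}

```text
time: 11.05
tool_pos: [531.3, 47.8, 255.1]
orientation: [[-0.566, 0.824, -0.0], [0.824, 0.566, 0.0], [0.0, -0.0, -1.0]]
contact_force: [-0.6, 0.6, -0.4]
finger_gap: 1.003
```

```bash
cat > dial.py <<'E'
from h import *
def dial(f,ps=(572,-6.4,-.0862),z=67,k=4):
    src=[];dst=[]
    for a,b in((-90,-90),(90,-90),(90,90),(-90,90)):
        src.append(proj(f,place(np.array([[a,-105+b,z]]),ps)[0]));dst.append([(90-b)*k,(90-a)*k])
    H=cv2.getPerspectiveTransform(np.float32(src),np.float32(dst))
    return cv2.warpPerspective(f['pixels'],H,(180*k,180*k),flags=cv2.INTER_CUBIC)
def measure(f,z=67,k=4):
    g=cv2.cvtColor(dial(f,z=z,k=k),cv2.COLOR_RGB2GRAY).astype(float)
    yy,xx=np.mgrid[:180*k,:180*k];X=(90-yy/k);Y=(90-xx/k);r=np.hypot(X,Y);th=np.degrees(np.arctan2(-Y,X))%360
    # pointer: darkest angle over r 30..52 ; wedge: darkest blob over r 57..66
    def prof(a,b,w):
        m=(r>a)&(r<b);h=np.bincount((th[m]*2).astype(int),g[m],720)/np.maximum(1,np.bincount((th[m]*2).astype(int),minlength=720))
        return cv2.blur(np.r_[h,h,h].reshape(1,-1),(w,1))[0,720:1440]
    p=prof(30,52,7);w=prof(57,67,9)
    def pk(h):
        i=np.argsort(h)[:3];return [(x/2,round(h[x])) for x in i]
    return pk(p),pk(w)
E
python3 - <<'E'
from dial import *
f=arm.grab_frame('top')
for fn in('top2',):
    g=dict(f);g['pixels']=cv2.imread(f'pics/{fn}.png')[:,:,::-1].copy()
    for z in(65,69): print(measure(g,z))
g=dict(f);g['pixels']=cv2.imread('pics/top0.png')[:,:,::-1].copy();print('start',measure(g,67))
E
```

```text
([(np.float64(80.0), 82), (np.float64(79.5), 82), (np.float64(80.5), 85)], [(np.float64(247.5), 38), (np.float64(248.0), 38), (np.float64(247.0), 39)])
([(np.float64(81.0), 83), (np.float64(80.5), 84), (np.float64(81.5), 86)], [(np.float64(247.0), 42), (np.float64(247.5), 43), (np.float64(246.5), 43)])
start ([(np.float64(358.0), 87), (np.float64(358.5), 88), (np.float64(357.5), 89)], [(np.float64(247.5), 43), (np.float64(247.0), 43), (np.float64(248.0), 44)])
```

{"name": "send_rows", "arguments": {"jaw": [1,1,1,1,1], "dp": [[0.015,-0.015,0],[0.03,-0.03,0],[0.045,-0.045,0],[0.06,-0.06,0],[0.0695,-0.0852,0]], "delta_rot": [[0,0,-10],[0,0,-20],[0,0,-30],[0,0,-40],[0,0,-50]]}}

```text
time: 11.72
tool_pos: [601.0, -36.9, 255.0]
orientation: [[0.264, 0.965, -0.0], [0.965, -0.264, 0.0], [0.0, -0.0, -1.0]]
contact_force: [0.6, 0.3, 1.1]
finger_gap: 1.004
```

{"name": "send_rows", "arguments": {"jaw": [1,1,1,1,1], "dp": [[0,0,-0.05],[0,0,-0.1],[0,0,-0.14],[0,0,-0.165],[0,0,-0.178]], "delta_rot": [[0,0,-8],[0,0,-11.9],[0,0,-11.9],[0,0,-11.9],[0,0,-11.9]]}}

```text
time: 12.35
tool_pos: [599.1, -36.6, 75.4]
orientation: [[0.454, 0.891, -0.003], [0.891, -0.454, 0.001], [-0.001, -0.003, -1.0]]
contact_force: [0.6, 0.0, 0.6]
finger_gap: 1.001
```

{"name": "send_rows", "arguments": {"jaw": [0,0,0,0,0], "dp": [[0,0,0],[0,0,0],[0,0,0],[0,0,0],[0,0,0]], "delta_rot": [[0,0,0],[0,0,0],[0,0,0],[0,0,0],[0,0,0]]}}

```text
time: 12.98
tool_pos: [602.0, -37.3, 78.5]
orientation: [[0.455, 0.891, 0.003], [0.891, -0.455, -0.001], [0.001, 0.003, -1.0]]
contact_force: [1.4, -0.3, 2.7]
finger_gap: 0.134
```

Run:
```python
from h import *
s=arm.sense();print(s['time'],s['tool_pos'],s['finger_gap'],s['contact_force'],s['q'])
f=arm.grab_frame('scene');cv2.imwrite('pics/grip.png',cv2.resize(f['pixels'][110:290,190:430],None,fx=3,fy=3,interpolation=cv2.INTER_CUBIC)[:,:,::-1])
# arc, 5 calls: positions relative to start pose of each call, 9 deg rows
R=83;a=62.8
for call in range(4):
    P=lambda d:np.array([np.cos(np.radians(d)),np.sin(np.radians(d))])*R/1000
    print([np.round(P(a+9*i)-P(a),4).tolist() for i in range(1,6)]);a+=45
```

```text
12.975 [601.99569916 -37.3311062   78.51135082] 0.13420533729144998 [ 1.3801885  -0.25815313  2.69903835] [-9.68048503e+00  2.03211618e+01 -1.50401071e+01  5.44541653e+01
 -1.41220268e-02  1.07363452e+02]
[[-0.012, 0.005], [-0.0247, 0.0081], [-0.0376, 0.0092], [-0.0506, 0.0082], [-0.0633, 0.0052]]
[[-0.0121, -0.0049], [-0.0232, -0.0117], [-0.0331, -0.0201], [-0.0416, -0.03], [-0.0484, -0.0411]]
[[-0.005, -0.012], [-0.0081, -0.0247], [-0.0092, -0.0376], [-0.0082, -0.0506], [-0.0052, -0.0633]]
[[0.0049, -0.0121], [0.0117, -0.0232], [0.0201, -0.0331], [0.03, -0.0416], [0.0411, -0.0484]]
```

View pics/grip.png

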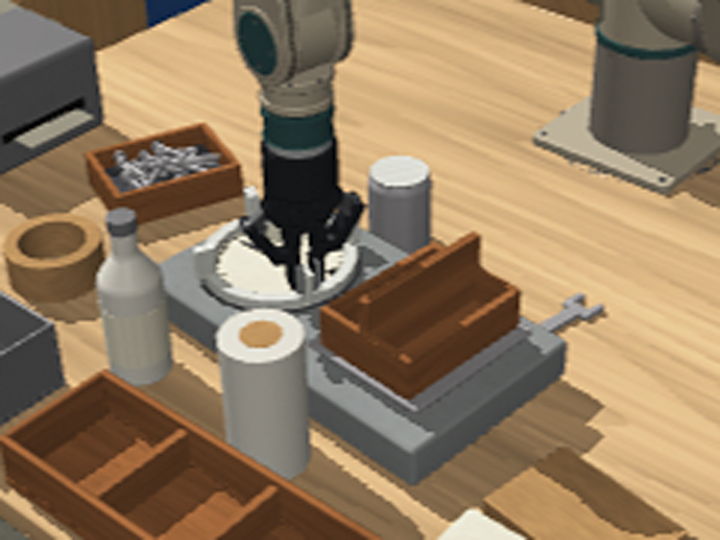

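The fingers hold the lug nearest the platform and the tray is standing on the platform. Next I'll sweep the lug counter-clockwise.

{"name": "send_rows", "arguments": {"jaw": [0,0,0,0,0], "dp": [[-0.012,0.005,0],[-0.0247,0.0081,0],[-0.0376,0.0092,0],[-0.0506,0.0082,0],[-0.0633,0.0052,0]], "delta_rot": [[0,0,9],[0,0,18],[0,0,27],[0,0,36],[0,0,45]]}}

```text
time: 13.65
tool_pos: [539.4, -33.2, 78.5]
orientation: [[-0.312, 0.95, 0.005], [0.95, 0.312, -0.003], [-0.004, 0.004, -1.0]]
contact_force: [4.7, -4.3, -0.8]
finger_gap: 0.135
```

{"name": "send_rows", "arguments": {"jaw": [0,0,0,0,0], "dp": [[-0.0121,-0.0049,0],[-0.0232,-0.0117,0],[-0.0331,-0.0201,0],[-0.0416,-0.03,0],[-0.0484,-0.0411,0]], "delta_rot": [[0,0,9],[0,0,18],[0,0,27],[0,0,36],[0,0,45]]}}

```text
time: 14.28
tool_pos: [491.9, -74.2, 78.5]
orientation: [[-0.892, 0.451, 0.007], [0.451, 0.892, -0.002], [-0.007, 0.001, -1.0]]
contact_force: [5.8, -1.6, -3.4]
finger_gap: 0.136
```

{"name": "send_rows", "arguments": {"jaw": [0,0,0,0,0], "dp": [[-0.005,-0.012,0],[-0.0081,-0.0247,0],[-0.0092,-0.0376,0],[-0.0082,-0.0506,0],[-0.0052,-0.0633,0]], "delta_rot": [[0,0,9],[0,0,18],[0,0,27],[0,0,36],[0,0,45]]}}

```text
time: 14.9
tool_pos: [487.0, -136.8, 78.5]
orientation: [[-0.95, -0.312, 0.007], [-0.312, 0.95, 0.001], [-0.007, -0.001, -1.0]]
contact_force: [8.1, 2.0, -1.9]
finger_gap: 0.141
```

{"name": "send_rows", "arguments": {"jaw": [0,0,0,0,0], "dp": [[0.0043,-0.0108,0],[0.0101,-0.0208,0],[0.0172,-0.03,0],[0.0244,-0.0371,0],[0.0244,-0.0371,0]], "delta_rot": [[0,0,8],[0,0,16],[0,0,24],[0,0,31],[0,0,31]]}}

```text
time: 15.52
tool_pos: [511.2, -173.5, 78.5]
orientation: [[-0.657, -0.754, 0.006], [-0.754, 0.657, 0.001], [-0.005, -0.004, -1.0]]
contact_force: [5.5, 1.8, 0.9]
finger_gap: 0.133
```

Run:
```python
from dial import *
s=arm.sense();print(s['time'],s['tool_pos'],s['finger_gap'],s['contact_force'])
f=arm.grab_frame('top');print(measure(f,67))
d=cv2.resize(dial(f,z=67),(396,396));w=cv2.resize(f['pixels'][100:260,200:420],(545,396))
cv2.imwrite('pics/d3.png',np.hstack([d,w[:,:400]])[:,:,::-1])
```

```text
15.525 [ 511.23265404 -173.52596142   78.48098529] 0.13263735786364925 [5.48121462 1.79935229 0.8876511 ]
([(np.float64(80.5), 86), (np.float64(80.0), 87), (np.float64(81.0), 89)], [(np.float64(106.0), 18), (np.float64(106.5), 18), (np.float64(107.0), 18)])
```

View pics/d3.png

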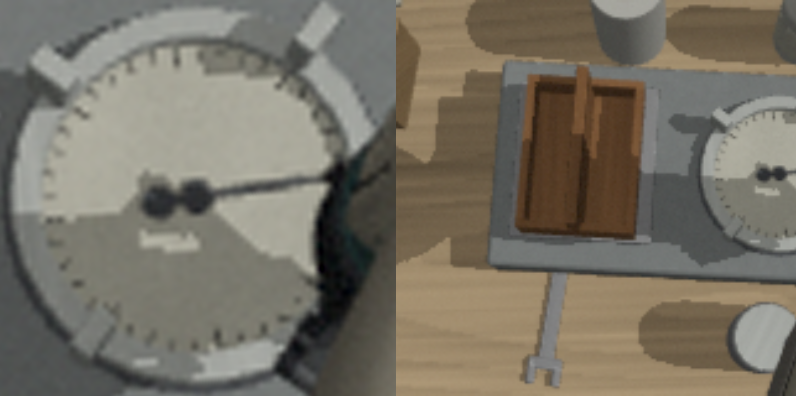

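{"name": "send_rows", "arguments": {"jaw": [0.2,0.4,0.7,1,1], "dp": [[0,0,0],[0,0,0],[0,0,0],[0,0,0],[0,0,0]], "delta_rot": [[0,0,0],[0,0,0],[0,0,0],[0,0,0],[0,0,0]]}}

```text
time: 16.2
tool_pos: [507.9, -173.3, 77.2]
orientation: [[-0.657, -0.754, -0.0], [-0.754, 0.657, 0.0], [0.0, 0.0, -1.0]]
contact_force: [-0.2, -0.1, 0.8]
finger_gap: 0.994
```

{"name": "send_rows", "arguments": {"jaw": [1,1,1,1,1], "dp": [[0,0,0.04],[0,0,0.09],[0,0,0.14],[-0.03,-0.05,0.15],[-0.06,-0.1,0.15]], "delta_rot": [[0,0,0],[0,0,0],[0,0,0],[0,0,0],[0,0,0]]}}

```text
time: 16.82
tool_pos: [448.8, -274.7, 229.6]
orientation: [[-0.655, -0.755, 0.004], [-0.755, 0.655, -0.003], [-0.0, -0.005, -1.0]]
contact_force: [1.4, -0.0, -0.3]
finger_gap: 0.997
```

{"name": "send_rows", "arguments": {"jaw": [1,1,1,1,1], "dp": [[-0.02,-0.05,0],[-0.04,-0.1,0],[-0.06,-0.15,0],[-0.06,-0.15,0],[-0.06,-0.15,0]], "delta_rot": [[0,0,0],[0,0,0],[0,0,0],[0,0,0],[0,0,0]]}}

```text
time: 17.45
tool_pos: [387.8, -422.9, 227.0]
orientation: [[-0.658, -0.753, -0.0], [-0.753, 0.658, 0.001], [-0.001, 0.001, -1.0]]
contact_force: [0.1, 0.1, -0.1]
finger_gap: 0.996
```

Run:
```python
from dial import *
s=arm.sense();print(s['time'],s['tool_pos'],s['contact_force'])
f=arm.grab_frame('top')
for z in(65,69):print(measure(f,z))
e=proj(f,(581,98,100))
for r in arm.regions_of(f,'tray'):
    if np.hypot(*(np.array(r['uv'])-e))<20: print('tray',fit([(f,r['pixels'].astype(float))],TRAY,(581,98,-.086),71.3));break
cv2.imwrite('pics/d4.png',np.hstack([cv2.resize(dial(f,z=67),(400,400)),cv2.resize(f['pixels'][80:280,200:400],(400,400))])[:,:,::-1])
cv2.imwrite('pics/top_end.png',f['pixels'][:,:,::-1])
```

```text
17.45 [ 387.79207549 -422.89507874  227.03758859] [ 0.08120978  0.07273279 -0.09650882]
([(np.float64(80.0), 87), (np.float64(79.5), 88), (np.float64(80.5), 90)], [(np.float64(81.0), 33), (np.float64(80.5), 34), (np.float64(81.5), 35)])
([(np.float64(81.0), 88), (np.float64(80.5), 89), (np.float64(81.5), 90)], [(np.float64(81.5), 32), (np.float64(82.0), 32), (np.float64(81.0), 34)])
tray (array([ 5.80093994e+02,  9.82592419e+01, -8.87255446e-02]), np.float64(0.022532062152215145))
```

View pics/d4.png

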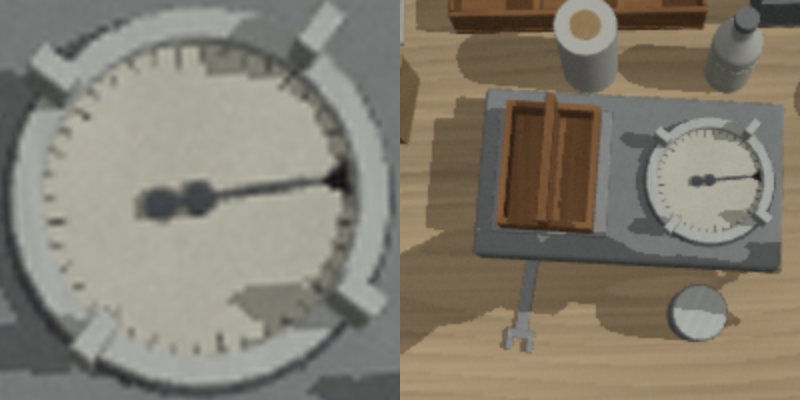

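The wedge at (340,180) in the unwrapped view stands at the pointer's tip, and the tray sits centred on the platform.

```bash
python3 -c "
from workcell import arm
print(arm.close_job())"
```

```text
the job is handed in; nothing more can be done
None
```

The scale is tared for the empty tray, and I handed the job in at about 17.5 s of robot time, with the gripper open and clear of everything.

- **Tray:** I carried it by its middle board and lowered it slowly onto the platform, then let go once the wrist force read about 0. The final fit puts its centre about 1 mm from the platform's centre. It looked upright in the last picture.
- **Dial:** I gripped one lug and turned the bezel about 166° counter-clockwise. In the last picture the zero mark reads about 81–81.5° and the pointer about 80–81°. That is a gap of about 1°, or 1 mm at the tip, against the 4 mm allowed.
- **Dial reading bias:** before loading, the unloaded pointer measured about 2° off its true 0°. I relied on the difference between the two marks rather than the absolute angles.
- **Other things:** the bottle, film roll, can and wrench looked unmoved in the last close-up. I did not measure any of the other loose things afterwards. The bolt tray, tape and carton were outside that close-up.

No check failed.

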